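# Charge the hand pump until its indicator pin is out

## Task

Charge the air-cushion hand pump on the desk: with closed fingertips on top of its red cap, push the plunger down nearly to its stop and let it spring fully back up, again and again, until the orange indicator pin stands fully out of the white tower with its whole green band showing. Then let the plunger come back up and leave the pump alone. Do not grip the cap, do not touch the indicator pin, and leave the bottle, the small box and the dish beside the pump where they are.

Things in the scene. Friction and masses are not known exactly. Their poses are not given: they have to be found in the camera images.
- pump: hand pump screwed to the desk: grey base plate 100 x 200 x 10 mm, from y = -55 to +145 mm in its own frame. Origin on the desk top under the plunger axis; z up, +y points to the indicator tower. Aluminium barrel (60 mm across, 64 mm high) under the plunger; at y = +105 mm a white tower 38 x 38 mm, top 52 mm above the desk, brass collar to 57 mm, pin in its middle
- plunger_cap: round red cap on the plunger, 64 mm across at its rim and 16 mm high with sloping sides and a flat top about 30 mm across; moves straight down with the plunger. Its origin lies on the plunger axis, at desk height when the plunger is up
- plunger_top (a point): centre of the flat top of the red cap, 116 mm above the desk when the plunger is up, 84 mm when fully down
- plunger (a joint): plunger travel in m: 0 up (rest), 0.032 fully down on a hard stop; a stroke of 27 to 31 mm is enough. A spring pushes it up with 5 N at the top, about 13 N at the bottom; let go, it returns by itself in about 0.3 s. It must come right up before the next stroke. 3 to 5 full strokes are needed in all; further strokes do no harm and lift the pin no more
- indicator_pin: orange indicator pin, 10 mm in diameter, with a green band 8 mm tall below its orange part; slides straight up out of the tower. Its origin lies on its axis, at desk height when the pin is fully in
- pin_top (a point): centre of the top end of the indicator pin: 63 mm above the desk when fully in (6 mm proud of the brass collar), 101 to 103 mm when fully out
- pin (a joint): how far the pin has come out, in m: 0 fully in, 0.040 at most; from 0.038 the whole green band is visible and it counts as fully out. A ratchet lifts it about 8 mm with each full down stroke of the plunger (the first may give 2 to 12 mm) and it stays there while the plunger rises. It starts anywhere from 0 to 0.018
- oil_bottle: small brown bottle with a black cap, 27 mm across, 62 mm high, loose, beside the pump on the side away from the tower; origin at the centre of its underside
- cover_box: white cover glass box, 36 x 36 x 24 mm, loose, beside the pump on the side away from the robot; origin at the centre of its underside
- dish: open petri dish, 55 mm across, 12 mm high, loose, beyond the indicator tower; origin at the centre of its underside

How it is judged:
On the way, in this order (a step that is already met when the one before it is completed fails the run):
1. the plunger is pushed down at least 16 mm (value of joint plunger above 0.016 m), for 0.02 s.
2. the plunger comes back up, to within 8 mm of its top (value of joint plunger below 0.008 m), for 0.02 s.
3. after more strokes the pin is fully out (value of joint pin above 0.036 m), for 0.1 s.
At the end, for the whole second after the job is handed in: the indicator pin is out by more than 36 mm of its 40 mm, the plunger is back up (within 3 mm of its top) and the bottle, box and dish stand within 15 mm of where they were (value of joint pin above 0.036 m and value of joint plunger below 0.003 m and distance of each of oil_bottle, cover_box, dish from where it was at the start of the episode below 0.015 m); the robot touches nothing.
It fails at once if the robot pushes or pulls the indicator pin (more than 1 N) (contact force between any of the fingers, the arm and indicator_pin above 1 N).
It fails at once if the red cap is gripped round its sides (fingers touch it with the TCP less than 6 mm above its top) (contact force between the fingers and plunger_cap above 1 N and z of the grasp point in the frame of plunger_top below 0.006 m).
It fails at once if the bottle, the cover glass box or the dish is moved more than 15 mm, lifted or tipped over (distance of any of oil_bottle, cover_box, dish from where it was at the start of the episode above 0.015 m or angle between any of oil_bottle, cover_box, dish's own z axis and vertical above 0.5 rad).
It also fails if it takes over 43 s, if anything falls off the work surface, if the arm or the gripper's body presses on something with over 40 N, if the wrist force passes 120 N, or if a joint passes its speed limit or range.

## Robot

A 6-joint arm with a two-finger parallel gripper is mounted at the origin on a cart in front of the work surface, level with it; the furniture and walls round the work are solid. World frame = base frame: x ahead of the robot, y to its left, z up, the work surface at z = 0. Lengths are in m, angles in rad, forces in N, time in s.
With the tool pointing down it reaches from about 0.275 to 1 m from the base axis. Payload 8.4 kg.
Tool frame: the origin (TCP) lies between the finger pads, 19 mm behind the fingertips; this is the grasp point; z points along the fingers, y is the line along which they close (so a half turn about z gives the same grasp; the last joint's range is limited). The gripper opens to 85 mm and grips with 20 to 120 N. Pads are 22 mm wide; open, the fingers measure 114 mm over their backs; the gripper's body (76 mm by 85 mm) begins 54 mm behind the grasp point. The pads swing forward as they close: fully open they stand 13 mm farther back than shut.
Start: joints at [-1.34, 0.353, 1.633, -0, 1.155, -0.002], TCP at [0.144, -0.608, 0.25] pointing down, gripper open.
Joint ranges: [-2.63, 2.63], [-0.92, 2.1], [0.06, 2.66], [-1.3, 4.44], [0, 2.69], [-3.02, 3.02]. Speed limits (rad/s): [2.22, 2.22, 2.79, 3.14, 3.14, 3.14].

## Interface

Orientations are given as a unit quaternion [w, x, y, z].
In Python, from bench import r gives the robot as it stands.
- The arm moves only by the tool shift_gripper, called after "Request:" as a command line: name --pt "numbers of a row" for each row, then --argument value for the rest. Schema: {"type":"object","properties":{"offsets":{"type":"array","items":{"type":"array","items":{"type":"number"},"minItems":7,"maxItems":7},"minItems":1,"maxItems":8},"only":{"type":"string"},"quiet":{"type":"boolean"},"lines":{"type":"string"}},"required":["offsets"],"additionalProperties":false}. offsets is a list of rows, 1 to 8 of them, each of 7 numbers: dx, dy, dz in a scale on which 1.0 is 1 m, then a rotation vector rx, ry, rz in fractions of the full range, 1 being 2 rad, then the finger opening in m; each row shifts and turns the commanded pose from where the row before left it, along the tool's axes as they then stand; what a row does not reach is not made up. A row lasts 1/10 s, in which the tool goes at most 0.05 m and 0.15 rad, less where a joint would pass 70% of its speed; a pose out of reach is approached as far as the arm can. The fingers move at their own pace and stop on an object; the grip force is fixed at half the most. Time passes only in rows, so rows that do not move let the fingers close. The tool returns the time, the measured TCP pose, the force, the opening and the grip force at its end. only (a regular expression) keeps the lines of the reply that match it, lines (a string "A,B") keeps lines A to B, and quiet returns only ok. No shift or turn number may pass 1 either way. Input that does not fit is refused with a message, and nothing moves.
- r.observe(): the state, without advancing time (a new reading comes with each control period).
- r.get_image(name): name is "scene" or "top" or "wrist"; returns a dict with "frame" (420x560x3 uint8, red, green, blue), "fx", "fy", "cx", "cy" (pixels), "extrinsics" (4x4, takes a point from world to camera coordinates). Camera axes: x right, y down, z forward; pixel columns grow to the right and rows downward; lengths in m; the calibration is good to about 2 mm. A picture is of the moment at which its call begins. There is no depth.
- r.hand_in(): hands the job in; it is judged then, once.
The state is a dict: "time": time; "joint_pos": joint angles; "joint_velocities": joint speeds; "joint_efforts": joint torques, N m; "position": TCP position; "eef_rot": TCP orientation; "wrist_force": force on the tool from outside, world axes, zero at the start; "torque": the same for the moment, N m; "width": finger opening in m; "grip_force": force on a finger pad.
Only numpy, scipy, OpenCV 4.12 (cv2) and the standard library are available. Lean on these libraries where they do the work, as an engineer would, in place of code of your own. Each camera call takes 0.05 s, during which the arm holds its last target. There are 200 camera calls.

## Working session

There is one attempt and no reset: what is moved stays moved. The work goes in short steps, Python scripts to look and compute and a tool call to move; the robot and the scene stay as the last step left them, time stands still between calls to the robot, and variables do not carry over. Pictures are saved under pics/ and viewed, at most 10 in all, crops included, and the job is handed in when it is done.

```bash
mkdir -p pics; ls; python3 - <<'E'
from bench import r
import cv2,numpy as np
for n in("scene","top"):
    i=r.get_image(n); cv2.imwrite(f"pics/{n}0.png",i["frame"][:,:,::-1]); print(n,i["fx"],i["fy"],i["cx"],i["cy"],np.round(i["extrinsics"],4).tolist())
o=r.observe();print(o["time"],o["position"],o["eef_rot"],o["width"])
E
```

```text
bench.py
pics
scene 522.7301592640271 522.7301592640271 271.6462861845202 216.38940616220555 [[-0.635, -0.7722, -0.0222, 0.4198], [-0.5008, 0.4334, -0.7492, 0.2931], [0.5882, -0.4646, -0.662, 0.7694], [0.0, 0.0, 0.0, 1.0]]
top 418.90651517952057 418.90651517952057 274.71729380421067 214.49370908453287 [[0.0186, -0.9997, -0.0125, 0.1], [-0.9886, -0.0166, -0.1494, 0.5427], [0.1492, 0.0152, -0.9887, 1.01], [0.0, 0.0, 0.0, 1.0]]
0.1 [ 0.14411853 -0.60773431  0.24934751] [-6.16241826e-04  9.93231769e-01  1.16147621e-01 -6.51637628e-05] 0.0853533836391217
```

View pics/scene0.png

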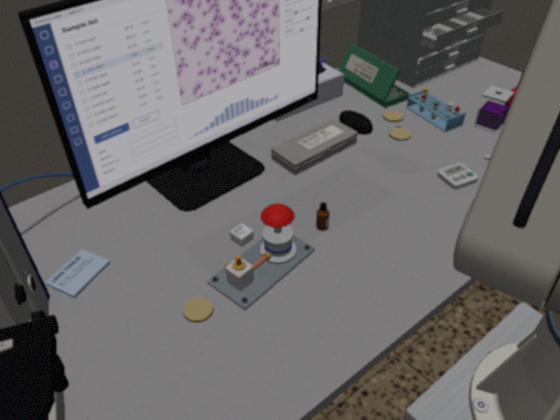

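View pics/top0.png

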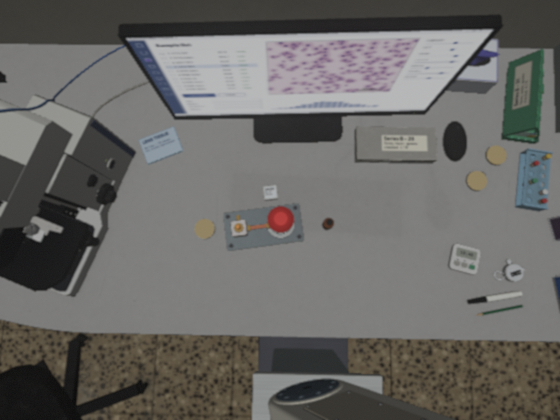

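The scene view shows the red cap at about (277,216), the pin at (238,262) and the bottle at (323,217). The top view has the cap at (281,219), the pin at (238,228), the bottle at (327,224), the box at (270,192) and the dish at (205,229). Next I'll zoom in and triangulate.

```bash
cat > h.py <<'E'
import cv2,numpy as np
from bench import r
def P(i): return np.array([[i["fx"],0,i["cx"]],[0,i["fy"],i["cy"]],[0,0,1]])@np.array(i["extrinsics"])[:3]
def tri(a,pa,b,pb):
    X=cv2.triangulatePoints(P(a),P(b),np.array(pa,float).reshape(2,1),np.array(pb,float).reshape(2,1)); return (X[:3]/X[3]).ravel()
def proj(i,X):
    p=P(i)@np.r_[X,1]; return p[:2]/p[2]
def onplane(i,p,z):
    M=P(i); return np.linalg.solve(np.c_[M[:,:2],-np.array([*p,1.])],-(M[:,2]*z+M[:,3]))[:2]
def blob(i,near,h,rad=30):
    hsv=cv2.cvtColor(i["frame"],cv2.COLOR_RGB2HSV); H=hsv[...,0].astype(int)
    m=((H-h[0])%180<=(h[1]-h[0]))&(hsv[...,1]>150)&(hsv[...,2]>90)
    v,u=np.nonzero(m); k=np.hypot(u-near[0],v-near[1])<rad
    return np.array([u[k].mean(),v[k].mean()]),k.sum(),(u[k].min(),u[k].max(),v[k].min(),v[k].max())
E
python3 - <<'E'
from h import *
s=r.get_image("scene");t=r.get_image("top")
a=blob(s,(277,216),(-6,4));b=blob(t,(281,219),(-6,4));print(a,b,"cap",tri(s,a[0],t,b[0]))
a=blob(s,(238,262),(6,20),9);b=blob(t,(238,228),(6,20),7);print(a,b,"pin",tri(s,a[0],t,b[0]))
for n,p in dict(bottle=(327,224),box=(270,192),dish=(205,229)).items(): print(n,onplane(t,p,.03 if n!="dish" else .01))
z=lambda i,u,v,w:cv2.resize(i["frame"][v-w:v+w,u-w:u+w],(400,400),interpolation=cv2.INTER_CUBIC)
cv2.imwrite("pics/z.png",np.hstack([z(s,262,250,50),z(t,260,222,50)])[:,:,::-1])
E
```

```text
(array([276.98623064, 215.16351119]), np.int64(581), (np.int64(261), np.int64(293), np.int64(204), np.int64(227))) (array([280.24137931, 218.85775862]), np.int64(464), (np.int64(269), np.int64(292), np.int64(207), np.int64(230))) cap [0.52288572 0.0966125  0.1004899 ]
(array([238.26829268, 262.6097561 ]), np.int64(41), (np.int64(235), np.int64(243), np.int64(256), np.int64(268))) (array([237.5, 226. ]), np.int64(4), (np.int64(237), np.int64(238), np.int64(225), np.int64(227))) pin [0.50861366 0.20090054 0.05679165]
bottle [ 0.52052152 -0.02266697]
box [0.60057235 0.12293438]
dish [0.50477583 0.28908035]
```

View pics/z.png

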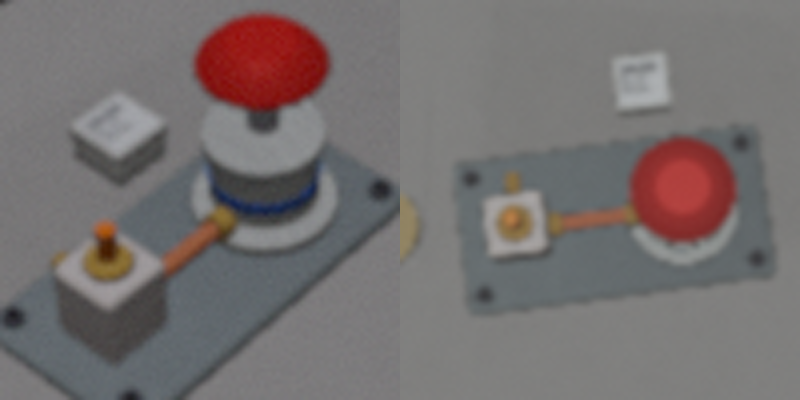

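The zoom shows the flat cap top in the top view at about (281,218.8). The measurements agree with the text: the cap blob is at z≈0.100 (its rim), and pin to cap is 0.105 m. I'll move towards it and close the fingers on the way.

Request:
shift_gripper --pt "0.0312 -0.0352 0 0 0 0 0" --pt "0.0312 -0.0352 0 0 0 0 0" --pt "0.0312 -0.0352 0 0 0 0 0" --pt "0.0312 -0.0352 0 0 0 0 0" --pt "0.0312 -0.0352 0 0 0 0 0" --pt "0.0312 -0.0352 0 0 0 0 0" --pt "0.0312 -0.0352 0 0 0 0 0" --pt "0.0312 -0.0352 0 0 0 0 0"

```text
time: 1.0
position: [0.3225, -0.2748, 0.2501]
eef_rot: [0.0, 0.993, 0.116, 0.0]
wrist_force: [1.2, -0.4, 0.9]
width: 0.0001
grip_force: 0.0
```

Request:
shift_gripper --pt "0.0312 -0.0352 0 0 0 0 0" --pt "0.0312 -0.0352 0 0 0 0 0" --pt "0.0312 -0.0352 0 0 0 0 0" --pt "0.0312 -0.0352 0 0 0 0 0" --pt "0.0312 -0.0352 0 0 0 0 0" --pt "0.0312 -0.0352 0 0 0 0 0" --pt "0.0312 -0.0352 0 0 0 0 0" --pt "0.0312 -0.0352 0 0 0 0 0"

```text
time: 1.8
position: [0.5005, 0.0571, 0.25]
eef_rot: [0.0, 0.993, 0.116, 0.0]
wrist_force: [0.9, -0.6, 0.3]
width: 0.0
grip_force: 0.0
```

```bash
python3 - <<'E'
from h import *
from scipy.spatial.transform import Rotation as R
w=r.get_image("wrist");t=r.get_image("top");s=r.get_image("scene")
o=r.observe();q=o["eef_rot"];Rm=R.from_quat([*q[1:],q[0]]).as_matrix()
top=onplane(t,(281,218.8),.116); print("flat top",top,o["time"],o["position"],o["width"])
print(Rm.round(3))
X=np.r_[top,.116];print("tool delta",Rm.T@(X-o["position"]),"wrist px",proj(w,X),"cap scene",proj(s,X))
try: print(blob(w,proj(w,X),(-6,4),120))
except Exception as e: print(e)
cv2.imwrite("pics/w1.png",w["frame"][:,:,::-1])
E
```

```text
flat top [0.51972353 0.09366024] 1.95 [0.50077881 0.057246   0.2497303 ] -7.271502296338118e-05
[[ 0.972  0.234 -0.   ]
 [ 0.234 -0.972  0.   ]
 [-0.    -0.    -1.   ]]
tool delta [ 0.02695264 -0.03093473  0.13373589] wrist px [239.19688431 171.470265  ] cap scene [279.77305329 209.01743433]
(array([237.99504175, 166.407881  ]), np.int64(3832), (np.int64(203), np.int64(273), np.int64(132), np.int64(201)))
```

View pics/w1.png

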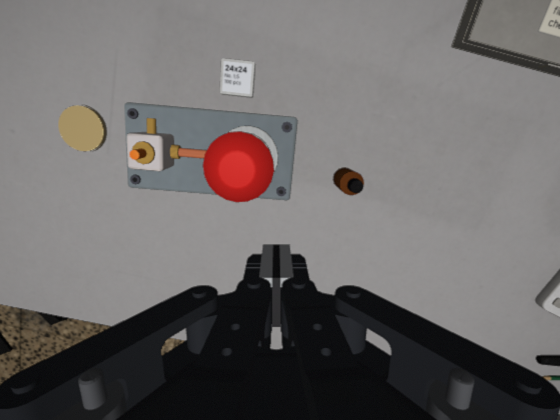

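The wrist view shows the cap at (238,166) with its flat top at about (240,168), the pin at (137,154), and the closed fingertips at (276,260). The wrist camera gives an independent estimate, so I'll compare.

```bash
python3 - <<'E'
from h import *
w=r.get_image("wrist");s=r.get_image("scene");t=r.get_image("top")
f=(w["frame"].astype(int)); 
c=blob(w,(238,166),(-6,4),60)[0]
print("rim z.1 wrist",onplane(w,c,.1),"wrist-scene",tri(w,c,s,(277,215.2)),"wrist-top",tri(w,c,t,(280.4,218.8)),"flat",onplane(w,(240,168),.116))
print("pin wrist-scene",tri(w,(135,154),s,(238,257)))
E
```

```text
rim z.1 wrist [0.52109125 0.09695441] wrist-scene [0.52221014 0.09785783 0.10175864] wrist-top [0.52151659 0.09560088 0.10418519] flat [0.52289731 0.09386835]
pin wrist-scene [0.50624154 0.20139004 0.07329756]
```

The estimates agree on the cap axis at (0.5215, 0.0957), and the pin top is at about z 0.07. Next I go above it, then down to a TCP height of 0.142.

Request:
shift_gripper --pt "0.0291 -0.0326 0 0 0 0 0" --pt "0 0 0.036 0 0 0 0" --pt "0 0 0.036 0 0 0 0" --pt "0 0 0.036 0 0 0 0" --pt "0 0 0 0 0 0 0"

```text
time: 2.6
position: [0.5172, 0.0915, 0.1383]
eef_rot: [0.0, 0.993, 0.115, -0.004]
wrist_force: [0.4, -0.3, -0.5]
width: 0.0002
grip_force: 0.0
```

```bash
python3 - <<'E'
from h import *
s=r.get_image("scene");print(r.observe()["position"])
z=lambda i,u,v,w:cv2.resize(i["frame"][v-w:v+w,u-w:u+w],(500,500),interpolation=cv2.INTER_CUBIC)
cv2.imwrite("pics/s2.png",z(s,262,230,60)[:,:,::-1])
E
```

```text
[0.51898762 0.09194372 0.14071696]
```

View pics/s2.png

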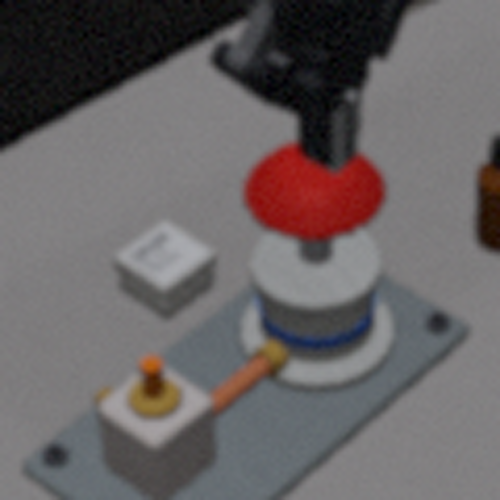

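The fingertips are above the cap, about 4 mm short towards −y. I'll correct that and press once.

Request:
shift_gripper --pt "0.0039 -0.0032 0 0 0 0 0" --pt "0 0 0.012 0 0 0 0" --pt "0 0 0.012 0 0 0 0" --pt "0 0 0.01 0 0 0 0" --pt "0 0 0 0 0 0 0" --pt "0 0 0 0 0 0 0"

```text
time: 3.25
position: [0.5268, 0.0979, 0.11]
eef_rot: [-0.0, 0.993, 0.116, 0.003]
wrist_force: [2.4, -0.7, 10.3]
width: 0.0002
grip_force: 5.0
```

Request:
shift_gripper --pt "0 0 0.004 0 0 0 0" --pt "0 0 0 0 0 0 0"

```text
time: 3.45
position: [0.5268, 0.0979, 0.1062]
eef_rot: [-0.0, 0.993, 0.116, 0.003]
wrist_force: [2.4, -1.5, 11.2]
width: -0.0001
grip_force: 5.8
```

```bash
python3 - <<'E'
from h import *
p=[]
for k in range(4):
    s=r.get_image("scene"); o=r.observe(); p.append([*o["position"],*o["wrist_force"]])
print(np.round(p,4))
z=lambda i,u,v,w:cv2.resize(i["frame"][v-w:v+w,u-w:u+w],(500,500),interpolation=cv2.INTER_CUBIC)
cv2.imwrite("pics/s3.png",z(s,262,235,60)[:,:,::-1])
E
```

```text
[[ 0.5268  0.0979  0.1063  2.966  -0.7563 11.5717]
 [ 0.5268  0.0979  0.1063  2.1032  0.0332 11.5078]
 [ 0.5268  0.0979  0.1064  1.825  -0.2802 11.2557]
 [ 0.5268  0.0979  0.1064  1.2732 -0.0967 11.1047]]
```

View pics/s3.png

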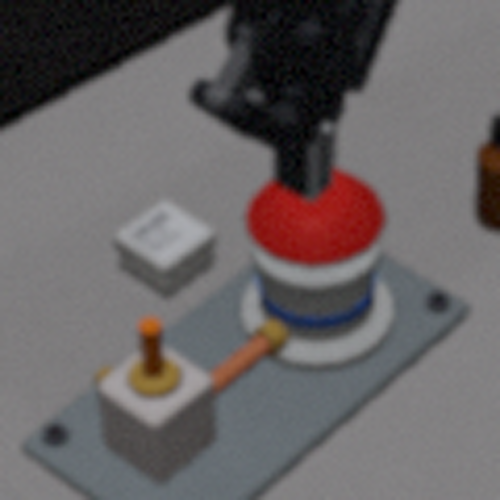

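The pin has visibly risen. The contact point sits about 5 mm too far in +x, so I'll recentre on the lift and let the plunger return.

Request:
shift_gripper --pt "0 0 -0.02 0 0 0 0" --pt "0 0 -0.02 0 0 0 0" --pt "-0.0053 0.0008 0 0 0 0 0" --pt "0 0 0 0 0 0 0" --pt "0 0 0 0 0 0 0" --pt "0 0 0 0 0 0 0"

```text
time: 4.25
position: [0.5185, 0.0954, 0.1433]
eef_rot: [0.0, 0.993, 0.116, -0.001]
wrist_force: [0.0, 0.4, 0.6]
width: -0.0003
grip_force: 0.0
```

Request:
shift_gripper --pt "0 0 0.014 0 0 0 0" --pt "0 0 0.014 0 0 0 0" --pt "0 0 0.014 0 0 0 0" --pt "0 0 0 0 0 0 0" --pt "0 0 0 0 0 0 0"

```text
time: 4.75
position: [0.5201, 0.0957, 0.1026]
eef_rot: [-0.0, 0.993, 0.116, 0.001]
wrist_force: [-2.5, -1.1, 20.4]
width: 0.0001
grip_force: 10.5
```

The force rose to 20 N, so that stroke reached its stop. I'll repeat it slightly shorter.

Request:
shift_gripper --pt "0 0 -0.02 0 0 0 0" --pt "0 0 -0.02 0 0 0 0" --pt "0 0 0 0 0 0 0" --pt "0 0 0 0 0 0 0" --pt "0 0 0 0 0 0 0"

```text
time: 5.25
position: [0.518, 0.0953, 0.1405]
eef_rot: [0.0, 0.993, 0.116, -0.001]
wrist_force: [0.0, -0.6, -1.1]
width: 0.0002
grip_force: 0.0
```

Request:
shift_gripper --pt "0 0 0.013 0 0 0 0" --pt "0 0 0.013 0 0 0 0" --pt "0 0 0.013 0 0 0 0" --pt "0 0 0 0 0 0 0" --pt "0 0 0 0 0 0 0"

```text
time: 5.75
position: [0.5194, 0.0956, 0.1027]
eef_rot: [-0.0, 0.993, 0.116, 0.0]
wrist_force: [-0.9, -0.7, 13.5]
width: -0.0001
grip_force: 6.9
```

Request:
shift_gripper --pt "0 0 -0.02 0 0 0 0" --pt "0 0 -0.02 0 0 0 0" --pt "0 0 0 0 0 0 0" --pt "0 0 0 0 0 0 0" --pt "0 0 0 0 0 0 0"

```text
time: 6.25
position: [0.518, 0.0953, 0.1414]
eef_rot: [0.0, 0.993, 0.116, -0.001]
wrist_force: [0.2, 0.4, 0.2]
width: 0.0001
grip_force: 0.0
```

Request:
shift_gripper --pt "0 0 0.013 0 0 0 0" --pt "0 0 0.013 0 0 0 0" --pt "0 0 0.014 0 0 0 0" --pt "0 0 0 0 0 0 0" --pt "0 0 0 0 0 0 0"

```text
time: 6.75
position: [0.5194, 0.0956, 0.1027]
eef_rot: [-0.0, 0.993, 0.116, 0.0]
wrist_force: [-1.0, 0.2, 13.0]
width: 0.0001
grip_force: 6.9
```

Request:
shift_gripper --pt "0 0 -0.02 0 0 0 0" --pt "0 0 -0.02 0 0 0 0" --pt "0 0 0 0 0 0 0" --pt "0 0 0 0 0 0 0" --pt "0 0 0 0 0 0 0"

```text
time: 7.25
position: [0.518, 0.0953, 0.1415]
eef_rot: [0.0, 0.993, 0.116, -0.001]
wrist_force: [0.2, 0.2, -0.3]
width: -0.0002
grip_force: 0.0
```

Request:
shift_gripper --pt "0 0 0.013 0 0 0 0" --pt "0 0 0.013 0 0 0 0" --pt "0 0 0.014 0 0 0 0" --pt "0 0 0 0 0 0 0" --pt "0 0 0 0 0 0 0"

```text
time: 7.75
position: [0.5194, 0.0956, 0.1027]
eef_rot: [-0.0, 0.993, 0.116, 0.0]
wrist_force: [-1.8, -0.2, 13.6]
width: -0.0001
grip_force: 6.9
```

Request:
shift_gripper --pt "0 0 -0.03 0 0 0 0" --pt "0 0 -0.03 0 0 0 0" --pt "0 0 -0.03 0 0 0 0" --pt "0 0 0 0 0 0 0" --pt "0 0 0 0 0 0 0"

```text
time: 8.25
position: [0.5187, 0.0954, 0.1921]
eef_rot: [0.0, 0.993, 0.116, -0.0]
wrist_force: [-0.7, -0.6, 0.1]
width: 0.0001
grip_force: 0.0
```

```bash
python3 - <<'E'
from h import *
s=r.get_image("scene");t=r.get_image("top"); print(r.observe()["position"])
z=lambda i,u,v,w:cv2.resize(i["frame"][v-w:v+w,u-w:u+w],(400,400),interpolation=cv2.INTER_CUBIC)
cv2.imwrite("pics/s4.png",np.hstack([z(s,262,245,60),z(t,260,222,70)])[:,:,::-1])
for h in(.063,.101,.103): print(proj(s,[.5075,.2005,h]))
E
```

```text
[0.51787733 0.09530684 0.1911675 ]
[238.7502815 260.4668079]
[237.35235785 245.29579629]
[237.27663388 244.47399945]
```

View pics/s4.png

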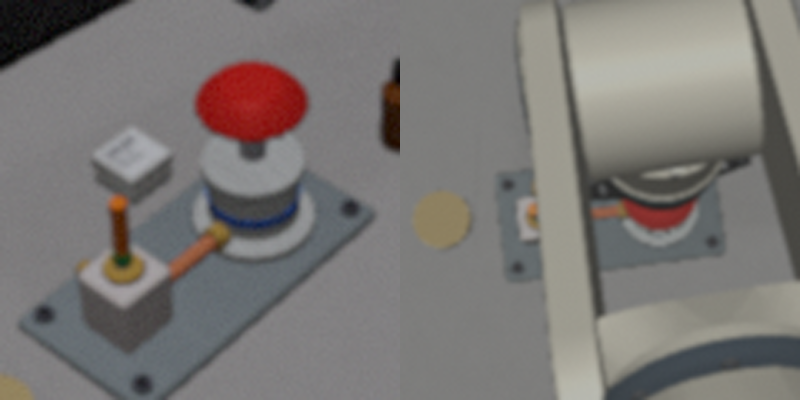

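The pin top is at scene row 244.4, where 103 mm is expected, and the green band shows above the collar. The plunger is up and the neighbouring things haven't moved. One more harmless stroke for certainty, then I retreat and check.

Request:
shift_gripper --pt "0 0 0.03 0 0 0 0" --pt "0 0 0.03 0 0 0 0" --pt "0 0 0.015 0 0 0 0" --pt "0 0 0.015 0 0 0 0" --pt "0 0 0 0 0 0 0" --pt "0 0 0 0 0 0 0"

```text
time: 8.95
position: [0.5185, 0.0954, 0.1027]
eef_rot: [0.0, 0.993, 0.116, -0.001]
wrist_force: [-3.1, -0.4, 15.5]
width: -0.0001
grip_force: 8.1
```

Request:
shift_gripper --pt "0 0 -0.03 0 0 0 0" --pt "0 0 -0.04 0 0 0 0" --pt "0 0 -0.04 0 0 0 0" --pt "0 0 -0.03 0 0 0 0" --pt "0 0 0 0 0 0 0" --pt "0 0 0 0 0 0 0" --pt "0 0 0 0 0 0 0" --pt "0 0 0 0 0 0 0"

```text
time: 9.75
position: [0.5179, 0.0953, 0.2411]
eef_rot: [0.0, 0.993, 0.116, -0.002]
wrist_force: [-0.2, -0.1, 0.2]
width: 0.0004
grip_force: 0.0
```

```bash
python3 - <<'E'
from h import *
s=r.get_image("scene")
z=lambda i,u,v,w:cv2.resize(i["frame"][v-w:v+w,u-w:u+w],(560,560),interpolation=cv2.INTER_CUBIC)
cv2.imwrite("pics/s5.png",z(s,262,250,70)[:,:,::-1])
a=blob(s,(277,216),(-6,4));print(a, r.observe()["wrist_force"])
E
```

```text
(array([276.92943201, 215.19277108]), np.int64(581), (np.int64(261), np.int64(293), np.int64(204), np.int64(227))) [-0.14657913 -0.07333668 -0.62586018]
```

View pics/s5.png

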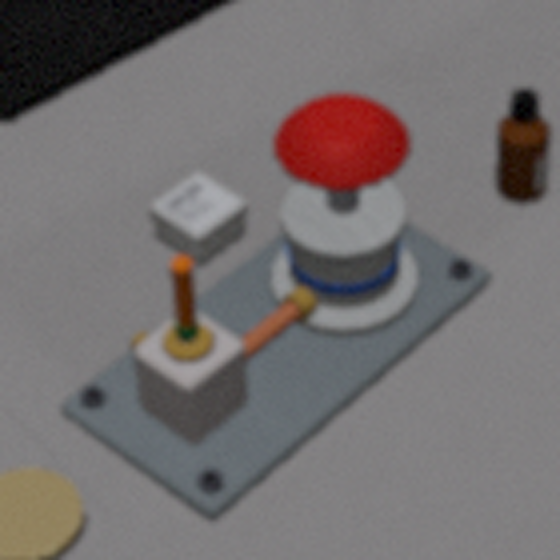

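The cap blob is back at its starting pixels (276.9,215.2). The pin top is still at row 244, unchanged by the extra stroke, with green showing. The bottle, box and dish are in place, so I'm handing in.

```bash
python3 -c "
from bench import r
print(r.hand_in())"
```

```text
the job is handed in; nothing more can be done
None
```

The pump is charged and the job is handed in (no verdict was returned): after six strokes, the last a spare, the pin stands about 40 mm out with its green band showing, the plunger is back up, and the bottle, box and dish look unmoved in the last picture.

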